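Set a clamped filter canister's vent upright

ROBOT

A 7-joint arm with a two-finger parallel gripper is mounted at the origin on the work surface. World frame = base frame: x ahead of the robot, y to its left, z up, the work surface at z = 0. Lengths are in m, angles in rad, forces in N, time in s.
With the tool pointing down it reaches from about 0.4 to 0.875 m from the base axis. Payload 4.4 kg.
Tool frame: the origin (TCP) lies at the very end of the fingers, on their centre line; the grasp point (between the pads) lies env.hold_point_z behind it (env.hold_point_z is the distance from the TCP to the grasp point, in m); x points along the fingers, z is the direction in which the jaws open and shut, and the axes are right-handed (so a half turn about x gives the same grasp; the last joint's range is limited). The gripper opens to 85 mm and grips with 20 to 120 N. Pads are 22 mm wide; open, the fingers measure 114 mm over their backs; the gripper's body (76 mm by 85 mm) begins 54 mm behind the grasp point. The pads swing forward as they close: fully open they stand 13 mm farther back than shut.
Start: joints at [1.074, 0.628, 0.038, 1.517, -0.027, 0.996, -0.02], TCP at [0.271, -0.591, 0.231] pointing down, gripper open.
Joint ranges: [-3.06, 3.06], [-0.37, 2.12], [-1.25, 1.32], [0.18, 2.47], [-1.1, 4.24], [0.23, 1.98], [-2.94, 2.94]. Speed limits (rad/s): [2.57, 2.57, 3.14, 3.14, 3.14, 3.14, 3.14].

INTERFACE

Orientations are given as a unit quaternion [w, x, y, z].
In Python, from workcell import env gives the robot as it stands.
- The arm moves only by the tool move_arm, never from a script. Its argument "targets" is a list of rows, each a list of 5 numbers: the gripper command: -1 is shut, 1 is fully open, values between are in proportion, then the shift along the tool's x, y, z in units of 50 mm (1.0 is 50 mm), then the turn about the tool's x in degrees. A call has 1 to 12 rows; each row shifts and turns the commanded pose from where the row before left it, along the tool's axes as they then stand; what a row does not reach is not made up. A row lasts 1/8 s, in which the tool goes at most 62.5 mm and 10.7 degrees, less where a joint would pass 70% of its speed; a pose out of reach is approached as far as the arm can. A call is refused whole if a number of a shift passes 1 or a number of a turn 10.7, either way. A call with a gripper value outside its range is refused whole. The fingers move at their own pace and stop on an object; "newtons" is the grip in N (left out, the last holds). Time passes only in rows, so rows that do not move let the fingers close. It gives the time, the measured TCP pose, the force and the opening at its end, in the units of the state.
- env.sense(): the state, without advancing time (a new reading comes with each control period).
- env.camera(name): name is "side" or "top" or "wrist"; returns the picture (480x640x3 uint8, blue, green, red); there is no depth.
- env.camera_params(name): a dict with "fx", "fy", "cx", "cy" (pixels), "distortion" ([k1, k2, p1, p2, k3] as OpenCV has them; the pictures are not rectified), "T" (4x4, takes a point from camera to world coordinates). Camera axes: x right, y up, looking along -z (the intrinsics and any distortion apply to the point x, -y, -z); pixel columns grow to the right and rows downward; lengths in m; the calibration is good to about 2 mm. A picture is of the moment at which its call begins: read the wrist's pose just before it. camera_params takes no time and is no camera call; for the wrist camera it gives the pose at the moment of the call.
- env.job_done(): hands the job in, once; it reports no verdict.
The state is a dict: "time": time; "joint_positions": joint angles; "joint_velocities": joint speeds; "joint_efforts": joint torques, N m; "ee_pos": TCP position; "tool_rot": TCP orientation; "contact_force": force on the tool from outside, world axes, zero at the start; "ft_torque": the same for the moment, N m; "width": finger opening in m.
Only numpy, scipy, OpenCV 4.12 (cv2) and the standard library are available. Lean on these libraries where they do the work, as an engineer would, in place of code of your own. Each camera call takes 0.05 s, during which the arm holds its last target. There are 200 camera calls.

TASK

The vent of the filter canister must stand straight up before the line is bled, but the canister was clamped with it leaning over. Back the winged clamp handle off counter-clockwise just enough to free the canister (about a sixth to a quarter of a turn, never more than a third), turn the canister until its purple vent cap points straight up, then screw the handle clockwise fully home again and let go. Leave the tube rack, the capped tubes and the reagent bottle where they stand.

Things in the scene. Friction and masses are not known exactly. Their poses are not given: they have to be found in the camera images.
- clamp_handle (a joint): Screw clamp's handle, rad: 0 = fully home (hard stop; starts at 0 to 0.1), grows counter-clockwise seen from above. Backing off lifts a saddle off the canister: its grip, at home too firm for 20 N at the vent to turn the canister, fades to nothing at 0.6, beyond which the canister is free. Never beyond a third of a turn (2.09). Takes 0.25 N m to turn slack, up to 0.4 near home; stays where it is left.
- handle_grip (a point): Middle of the clamp handle, on the screw's axis, 188 mm above the bench (stays so as it turns): black winged bar, one end orange, 92 mm long, 14 wide, 24 high (point is half-way up), on a 12 mm thick round stem. x = along the bar to the orange end, z = up. The top of the blue crossbar (135 x 34 mm) is 35 mm below this point, a 28 mm collar on it 27 mm below.
- filter (a joint): Canister's turn about its own level axis in the cradle, rad: 0 = vent cap straight up, negative = vent leaning to the robot's side of the clamp; starts between -1.1 and -0.6. Once the clamp is slack it takes about 0.06 N m (1 N at the cap) to turn and it stays at whatever angle it is left.
- vent_cap (a point): Centre of the purple vent cap, a block with flat sides 30 mm (x) by 22 mm along the canister (y) by 30 mm (z), on a 16 mm thick neck, 82 mm from the canister's axis. y = along the canister's level axis (direction from the clamp to the vent), z = the way the vent points (outward from the axis).
- filter_axis (a point): Point on the canister's level turning axis, in line with the vent, 78 mm above the bench; y along the axis, as for the vent cap. The canister is a light grey cylinder, 235 mm long, 64 mm across, with purple end bands; the vent is 140 mm along it from the clamp's screw.
- stand: Bench clamp, fixed to the bench: grey base plate 150 x 270 mm, two steel columns and blue crossbar (top 153 mm above the bench). Origin on the bench straight below the clamp's screw; y = along the canister towards the vent, x = across it, z up.
- tube_rack: Bystander: orange rack with ten open tubes, 90 x 190 mm, 117 mm high, origin at the centre of its underside, long side along y.
- capped_tubes: Bystander: white block with purple capped tubes, 100 x 130 mm, 79 mm high, origin at the centre of its underside.
- reagent: Bystander: amber reagent bottle, 68 mm across, 150 mm high, origin at the centre of its underside.

How it is judged:
On the way, in this order (a step that is already met when the one before it is completed fails the run):
1. the clamp handle is backed off by at least 0.7 rad while the vent still leans over by more than 0.4 rad (value of joint clamp_handle above 0.7 rad and angle between vent_cap's own z axis and vertical above 0.4 rad), for 0.1 s.
2. with the clamp slack, the vent is turned to within 0.1 rad of straight up (value of joint clamp_handle above 0.5 rad and angle between vent_cap's own z axis and vertical below 0.1 rad), for 0.2 s.
At the end, for the whole second after the job is handed in: The clamp handle is back home (less than 0.2 rad from its stop), the vent points straight up within 0.1 rad (6 degrees), and the canister is at rest (value of joint clamp_handle below 0.2 rad and angle between vent_cap's own z axis and vertical below 0.1 rad and velocity of joint filter between -0.05 and 0.05 rad/s); the robot touches nothing.
It fails at once if the clamp handle is backed off by more than a third of a turn (beyond 2.15 rad) (value of joint clamp_handle above 2.15 rad).
It fails at once if the tube rack, the capped tubes or the reagent bottle is moved by more than 20 mm or tipped (distance of any of tube_rack, capped_tubes, reagent from where it was at the start of the episode above 0.02 m or angle between any of tube_rack, capped_tubes, reagent's own z axis and vertical above 0.3 rad).
It also fails if it takes over 67 s, if anything falls off the work surface, if the arm or the gripper's body presses on something with over 40 N, if the wrist force passes 120 N, or if a joint passes its speed limit or range.

## Working session

There is one attempt and no reset: what is moved stays moved. The work goes in short steps, Python scripts to look and compute and a tool call to move; the robot and the scene stay as the last step left them, time stands still between calls to the robot, and variables do not carry over. Pictures are saved under pics/ and viewed, about 8 in all and at most 12, crops included, and the job is handed in when it is done.

Besides the shell and the picture viewer there is one more tool, called after "Request:" by a JSON object that holds its "api" and its "payload", one argument or row to a line. move_arm: Moves the arm, as the interface text tells. Its arguments: {"type":"object","properties":{"targets":{"type":"array"},"newtons":{"type":"number"}},"required":["targets"]}

```bash
mkdir -p pics; ls; python3 - <<'E'
from workcell import env
import cv2,numpy as np
s=env.sense();print(s,env.hold_point_z)
for n in("side","top"):
    p=env.camera_params(n);print(n,p)
    cv2.imwrite(f"pics/{n}0.png",env.camera(n))
E
```

```text
pics
{'time': 0.0, 'joint_positions': array([ 1.07416969,  0.62934601,  0.03844253,  1.51835486, -0.02695071,
        0.99628569, -0.0200021 ]), 'joint_velocities': array([-0.00122248, -0.00010965, -0.00042095,  0.00141842,  0.00150326,
        0.0005436 ,  0.00048365]), 'joint_efforts': array([ 2.53699091e-04, -5.63402796e+01,  1.22663498e+00, -1.93439466e+01,
        1.09919099e-02,  1.06327515e-02,  1.15682900e-05]), 'ee_pos': array([ 0.27121141, -0.59004021,  0.23039338]), 'tool_rot': array([ 0.59475339,  0.381899  ,  0.59589479, -0.38122296]), 'contact_force': array([-0.3792372 , -0.90326399, -0.122206  ]), 'ft_torque': array([-0.00386901, -0.01507766, -0.0063865 ]), 'width': 0.08510260059650306} 0.0187
side {'fx': 479.40714985428497, 'fy': 479.40714985428497, 'cx': 318.09758359757456, 'cy': 243.98588484377467, 'distortion': array([-0.02058632,  0.        ,  0.        ,  0.        ,  0.        ]), 'T': array([[-0.91592223,  0.19871043, -0.34871281,  0.07913477],
       [-0.40096984, -0.49112796,  0.77331527,  0.98289471],
       [-0.0175968 ,  0.84811997,  0.52951191,  0.84198948],
       [ 0.        ,  0.        ,  0.        ,  1.        ]])}
top {'fx': 600.7045749675941, 'fy': 600.7045749675941, 'cx': 315.8321479626835, 'cy': 238.1513405128695, 'distortion': array([-0.14726167,  0.        ,  0.        ,  0.        ,  0.        ]), 'T': array([[-0.02116546,  0.99610242, -0.08562711,  0.43311108],
       [-0.99966796, -0.02234442, -0.01283351, -0.04694456],
       [-0.01469678,  0.08532705,  0.9962446 ,  1.82228642],
       [ 0.        ,  0.        ,  0.        ,  1.        ]])}
```

View pics/side0.png

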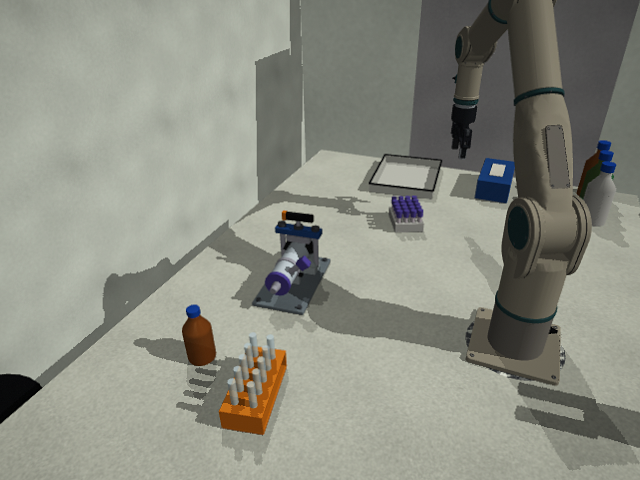

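View pics/top0.png

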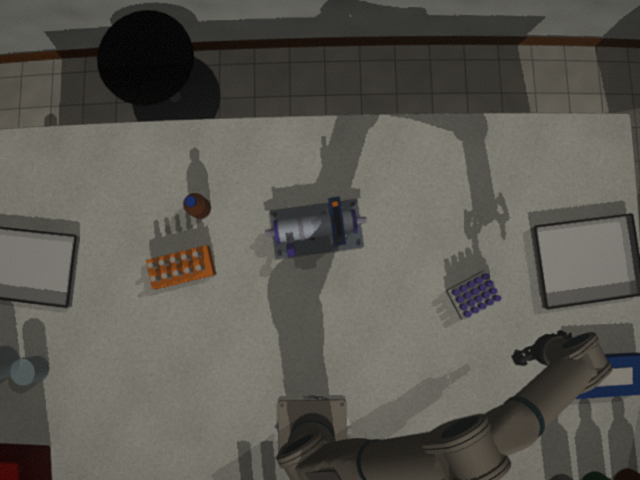

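The side view shows the clamp at about (290,260), with the handle's orange end at (285,214) and the vent cap at (304,262). In the top view the handle is at (336,222) with its orange end up (+x), and the vent is near (290,245).

```bash
cat > h.py <<'E'
from workcell import env
import cv2,numpy as np
def ray(p,uv):
    K=np.array([[p["fx"],0,p["cx"]],[0,p["fy"],p["cy"]],[0,0,1]])
    n=cv2.undistortPoints(np.array([[uv]],float),K,p["distortion"])[0,0]
    d=p["T"][:3,:3]@np.array([n[0],-n[1],-1]);return p["T"][:3,3],d/np.linalg.norm(d)
def plane(p,uv,z):
    o,d=ray(p,uv);return o+d*(z-o[2])/d[2]
def tri(pa,ua,pb,ub):
    A=np.zeros((3,3));b=np.zeros(3)
    for p,u in((pa,ua),(pb,ub)):
        o,d=ray(p,u);M=np.eye(3)-np.outer(d,d);A+=M;b+=M@o
    return np.linalg.solve(A,b)
def blobs(im,lo,hi,box,amin=4):
    m=cv2.inRange(cv2.cvtColor(im,cv2.COLOR_BGR2HSV),lo,hi);k=np.zeros_like(m)
    x0,y0,x1,y1=box;k[y0:y1,x0:x1]=m[y0:y1,x0:x1]
    n,l,s,c=cv2.connectedComponentsWithStats(k)
    return [(c[i].round(1).tolist(),int(s[i,4]),s[i,:4].tolist(),cv2.minAreaRect(np.argwhere(l==i)[:,::-1].astype(np.float32))) for i in range(1,n) if s[i,4]>=amin]
E
python3 - <<'E'
from h import *
t=cv2.imread("pics/top0.png");s=cv2.imread("pics/side0.png")
for nm,im,box in(("top",t,(255,185,380,270)),("side",s,(240,195,345,320))):
    for c,lo,hi in(("orange",(3,120,60),(20,255,255)),("purple",(118,90,30),(150,255,255)),("blue",(100,120,30),(117,255,255))):
        for b in blobs(im,lo,hi,box):print(nm,c,b)
a=cv2.resize(t[185:270,255:380],None,fx=4.6,fy=4.6,interpolation=2);b=cv2.resize(s[195:320,240:345],None,fx=4,fy=4,interpolation=2)
cv2.imwrite("pics/c1.png",a)
o=np.zeros((600,800,3),np.uint8);a=cv2.resize(t[185:270,255:380],(380,258),interpolation=2);o[:258,:380]=a;o[:500,380:800]=b;cv2.imwrite("pics/c1.png",o)
E
```

```text
top orange ([334.6, 203.4], 33, [332, 201, 6, 6], ((334.5, 203.5), (5.0, 5.0), 90.0))
top purple ([354.5, 221.6], 59, [352, 210, 6, 23], ((354.44195556640625, 221.0068359375), (22.19983673095703, 3.2131340503692627), 83.2901611328125))
top purple ([275.9, 232.4], 69, [274, 221, 6, 22], ((275.7676086425781, 231.69459533691406), (21.366872787475586, 3.4831643104553223), 81.02737426757812))
top purple ([290.4, 249.7], 90, [287, 243, 8, 14], ((290.5, 249.5), (13.0, 7.0), 90.0))
top blue ([330.6, 208.3], 42, [329, 199, 5, 18], ((330.5946044921875, 207.56756591796875), (17.426292419433594, 2.6303837299346924), 80.53767395019531))
top blue ([339.6, 210.1], 14, [338, 205, 4, 12], ((339.6470947265625, 210.58827209472656), (11.156637191772461, 1.4552137851715088), 75.96376037597656))
top blue ([342.2, 229.6], 16, [341, 224, 3, 12], ((342.2461853027344, 229.46922302246094), (11.163125038146973, 1.364382028579712), 82.87498474121094))
top blue ([334.5, 230.6], 19, [334, 226, 3, 10], ((335.0, 230.5), (9.0, 2.0), 90.0))
top blue ([343.0, 241.8], 6, [342, 241, 3, 3], ((342.9000244140625, 241.8000030517578), (1.3416407108306885, 2.683281421661377), 63.43495178222656))
side orange ([283.6, 215.0], 38, [282, 211, 5, 10], ((284.0, 215.5), (9.0, 4.0), 90.0))
side purple ([303.3, 262.7], 140, [296, 256, 15, 15], ((303.5000305175781, 263.0000305175781), (12.020814895629883, 12.020814895629883), 45.0))
side purple ([278.2, 282.0], 345, [265, 272, 26, 23], ((277.8370666503906, 282.960693359375), (25.33395004272461, 20.669960021972656), 32.0053825378418))
side blue ([298.5, 231.1], 368, [276, 224, 46, 15], ((298.372802734375, 230.32656860351562), (45.54113006591797, 10.263859748840332), 8.746162414550781))
```

View pics/c1.png

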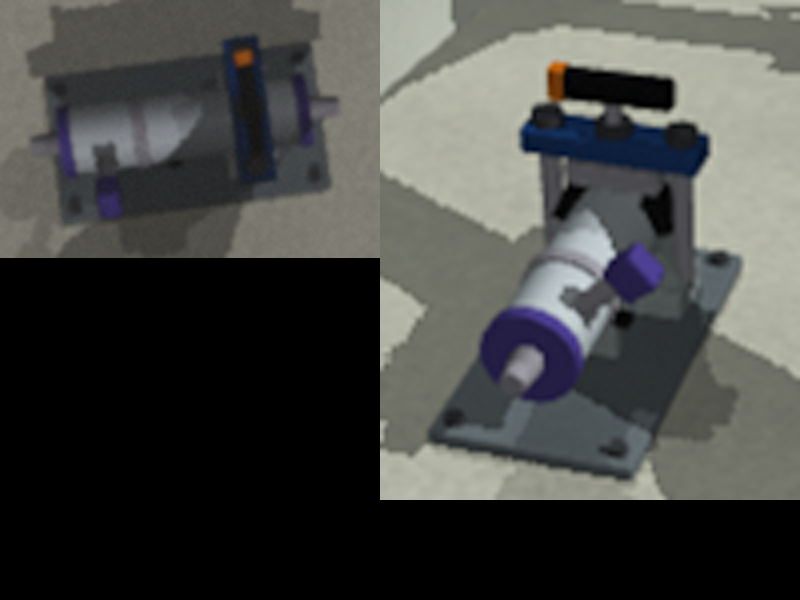

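The crop shows the handle bar roughly parallel to the crossbar, with its orange end at +x. The vent leans toward the robot, and the cap is clear.

```bash
python3 - <<'E'
from h import *
T=env.camera_params("top");S=env.camera_params("side")
print("orange",tri(T,(334.6,203.4),S,(283.8,215.5)), plane(T,(334.6,203.4),.2))
print("bar far end",plane(T,(339.9,241.6),.2))
# bar outline in top: orange top end .. far end ; crop scale 3.04
a=plane(T,(354.5,221.6),.1);b=plane(T,(275.9,232.4),.1);print("bands",a,b,np.degrees(np.arctan2(*(b-a)[1::-1])), np.linalg.norm(a-b))
# crossbar corners in top crop
f=lambda u,v:(255+u/3.04,185+v/3.04)
c=[plane(T,f(*q),.153) for q in((223,41),(255,37),(275,178),(241,180))]
print("xbar",np.mean(c,0),c)
print("base",np.mean([plane(T,f(*q),.01) for q in((46,77),(312,42),(329,186),(66,223))],0))
print("vent",tri(T,(290.5,249.5),S,(303.3,262.7)))
E
```

```text
orange [ 0.66675047 -0.08030463  0.1851634 ] [ 0.66641533 -0.07918954  0.2       ]
bar far end [ 0.56171138 -0.09102744  0.2       ]
bands [ 0.62653941 -0.13727731  0.1       ] [0.60037512 0.09007832 0.1       ] 96.56476977061963 0.22885618679936967
xbar [ 0.62404253 -0.08490912  0.153     ] [array([ 0.68749271, -0.06294506,  0.153     ]), array([ 0.69054984, -0.0925683 ,  0.153     ]), array([ 0.55963368, -0.10766052,  0.153     ]), array([ 0.5584939 , -0.07646259,  0.153     ])]
base [ 0.61870828 -0.02749436  0.01      ]
vent [0.54666744 0.04648602 0.1321478 ]
```

```bash
cat >> h.py <<'E'
from scipy.spatial.transform import Rotation as Ro
def goto(pos,yaw_z=None):
    """shift (tool units of 50mm) to TCP pos, and turn about tool x (deg) that brings tool z to heading yaw_z (deg, mod 180)"""
    s=env.sense();w,x,y,z=s["tool_rot"];R=Ro.from_quat([x,y,z,w]).as_matrix()
    print("t",round(s["time"],2),"tcp",s["ee_pos"].round(4),"x",R[:,0].round(3),"z head",np.degrees(np.arctan2(R[1,2],R[0,2])).round(1),"q7",s["joint_positions"][6].round(2),"w",s["width"].round(4),"F",s["contact_force"].round(1))
    print("units",(R.T@(np.array(pos)-s["ee_pos"])/.05).round(3))
    if yaw_z is not None:
        d=np.array([np.cos(np.radians(yaw_z)),np.sin(np.radians(yaw_z)),0]);print("turn",np.degrees(np.arctan2(-R[:,1]@d,R[:,2]@d)).round(1))
E
python3 -c "
from h import *
goto((.624,-.085,.29),96.5)"
```

```text
Traceback (most recent call last):
  File "h.py", line 23, in goto
    print("t",round(s["time"],2),"tcp",s["ee_pos"].round(4),"x",R[:,0].round(3),"z head",np.degrees(np.arctan2(R[1,2],R[0,2])).round(1),"q7",s["joint_positions"][6].round(2),"w",s["width"].round(4),"F",s["contact_force"].round(1))
                                                                                                                                                                                  ^^^^^^^^^^^^^^^^
AttributeError: 'float' object has no attribute 'round'
```

```bash
sed -i 's/s\["width"\].round(4)/round(s["width"],4)/' h.py
python3 -c "
from h import *
goto((.624,-.085,.29),96.5)"
```

```text
t 0.1 tcp [ 0.2712 -0.5901  0.2305] x [-0.001  0.002 -1.   ] z head -65.3 q7 -0.02 w 0.0854 F [0.3 0.  0. ]
units [-1.18  10.629 -6.234]
turn -161.8
```

Request:
{"api": "move_arm", "payload": {
  "targets": [
    [1, -0.6, 0.88, -0.52, 0],
    [1, -0.58, 0.88, -0.52, 0],
    [1, 0, 0.89, -0.52, 0],
    [1, 0, 0.89, -0.52, 0],
    [1, 0, 0.89, -0.52, 0],
    [1, 0, 0.89, -0.52, 0],
    [1, 0, 0.89, -0.52, 0],
    [1, 0, 0.89, -0.52, 0],
    [1, 0, 0.89, -0.52, 0],
    [1, 0, 0.89, -0.52, 0],
    [1, 0, 0.88, -0.52, 0],
    [1, 0, 0.88, -0.52, 0]
  ]
}}

```text
time: 1.6
ee_pos: [0.6251, -0.0836, 0.2899]
tool_rot: [0.595, 0.381, 0.596, -0.382]
contact_force: [0.9, -0.4, 0.0]
width: 0.0853
```

Request:
{"api": "move_arm", "payload": {
  "targets": [
    [1, 0, 0, 0, 9.1],
    [1, 0, 0, 0, 9.1],
    [1, 0, 0, 0, 0]
  ]
}}

```text
time: 1.98
ee_pos: [0.6243, -0.0848, 0.2898]
tool_rot: [0.528, 0.47, 0.528, -0.471]
contact_force: [0.4, -0.4, 0.9]
width: 0.0854
```

```bash
python3 -c "
from h import *
goto((.624,-.085,.29),96.5)
W=env.camera_params('wrist');im=env.camera('wrist');cv2.imwrite('pics/w1.png',im)
print(W['T'].round(3))
for b in blobs(im,(3,120,60),(20,255,255),(0,0,640,480),60):print(b,plane(W,b[0],.2))
"
```

```text
t 1.98 tcp [ 0.6243 -0.0848  0.2898] x [-0.001 -0.    -1.   ] z head -83.4 q7 -1.34 w 0.0854 F [ 0.4 -0.4  0.9]
units [-0.004 -0.007  0.004]
turn -179.9
[[ 0.114  0.951  0.286  0.698]
 [-0.993  0.109  0.034 -0.076]
 [ 0.001 -0.288  0.958  0.431]
 [ 0.     0.     0.     1.   ]]
([319.5, 176.5], 610, [307, 164, 25, 26], ((319.0, 176.5), (25.0, 24.0), 90.0)) [ 0.66650733 -0.07845746  0.2       ]
```

View pics/w1.png

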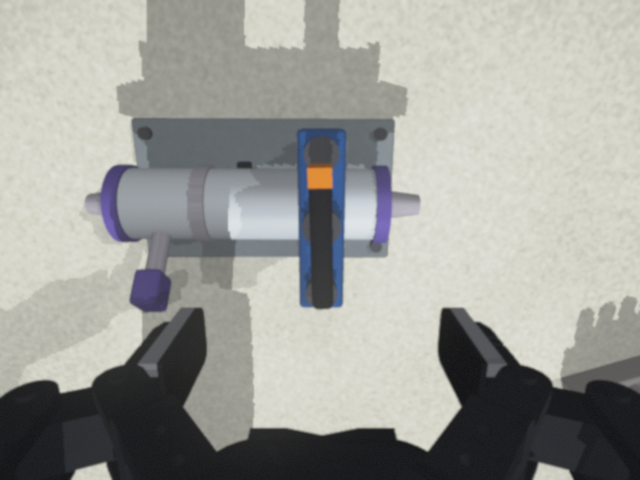

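The wrist view shows the bar from (319,165) to (322,305), centred between the fingers, with the cap at (150,290).

```bash
python3 -c "
from h import *
W=env.camera_params('wrist');im=cv2.imread('pics/w1.png')
b=max(blobs(im,(0,0,0),(180,255,45),(295,150,350,320),200),key=lambda b:b[1]);print(b)
a=plane(W,(319.5,165),.2);c=plane(W,(322,304),.2);print(a,c,(a+c)/2,np.linalg.norm(a-c),np.degrees(np.arctan2(*(a-c)[1::-1])))
for b in blobs(im,(118,90,30),(150,255,255),(80,140,420,330),200):print(b[:3],plane(W,b[0],.13))
c=plane(W,(320.5,218),.161);print('collar?',c)
goto((.624,-.085,.169),96.5)
"
```

```text
Traceback (most recent call last):
ValueError: max() iterable argument is empty
```

```bash
python3 -c "
from h import *
W=env.camera_params('wrist');im=cv2.imread('pics/w1.png')
a=plane(W,(319.5,165),.2);c=plane(W,(322,304),.2);print(a,c,(a+c)/2,np.linalg.norm(a-c),np.degrees(np.arctan2(*(a-c)[1::-1])))
for b in blobs(im,(118,90,30),(150,255,255),(80,140,420,330),200):print(b[:3],plane(W,b[0],.13))
print(im[290:312,322].tolist()); print(im[162:168,319].tolist())
goto((.624,-.085,.169),96.5)
"
```

```text
[ 0.67310997 -0.0777328   0.2       ] [ 0.58555695 -0.08936867  0.2       ] [ 0.62933346 -0.08355073  0.2       ] 0.0883228402858098 7.5702920237536135
([110.9, 201.7], 916, [101, 167, 26, 73]) [0.61922674 0.07852021 0.13      ]
([383.0, 206.1], 857, [373, 168, 18, 74]) [ 0.64008366 -0.13081541  0.13      ]
([146.3, 285.6], 713, [133, 271, 28, 33]) [0.5516957  0.05228525 0.13      ]
[[60, 60, 58], [60, 59, 58], [60, 59, 59], [59, 60, 58], [62, 62, 60], [62, 62, 61], [60, 61, 61], [61, 61, 61], [61, 61, 60], [61, 61, 61], [60, 61, 61], [60, 62, 62], [59, 61, 60], [59, 61, 61], [59, 61, 61], [60, 61, 60], [60, 61, 61], [67, 70, 69], [99, 104, 104], [149, 158, 157], [183, 194, 194], [198, 210, 209]]
[[69, 70, 76], [61, 72, 92], [52, 75, 109], [44, 77, 118], [44, 83, 131], [47, 101, 162]]
t 2.02 tcp [ 0.6243 -0.0849  0.2899] x [-0.001 -0.    -1.   ] z head -83.3 q7 -1.34 w 0.0853 F [-0.4  0.3  0.5]
units [ 2.418e+00 -5.000e-03  2.000e-03]
turn -179.8
```

Request:
{"api": "move_arm", "payload": {
  "targets": [
    [1, 0.6, 0.05, -0.02, 0],
    [1, 0.6, 0, 0, 0],
    [1, 0.6, 0, 0, -1],
    [1, 0.4, 0, 0, 0],
    [1, 0.22, 0, 0, 0],
    [-1, 0, 0, 0, 0],
    [-1, 0, 0, 0, 0],
    [-1, 0, 0, 0, 0],
    [-1, 0, 0, 0, 0],
    [-1, 0, 0, 0, 0],
    [-1, 0, 0, 0, 0]
  ],
  "newtons": 80
}}

```text
time: 3.4
ee_pos: [0.6273, -0.0839, 0.1701]
tool_rot: [0.532, 0.466, 0.531, -0.466]
contact_force: [-1.2, -0.2, 7.3]
width: 0.0125
```

Request:
{"api": "move_arm", "payload": {
  "targets": [
    [-1, 0, 0, 0, -5],
    [-1, 0, 0, 0, -5],
    [-1, 0, 0, 0, -5],
    [-1, 0, 0, 0, -5]
  ]
}}

```text
time: 3.9
ee_pos: [0.6271, -0.0831, 0.1702]
tool_rot: [0.605, 0.367, 0.605, -0.366]
contact_force: [-1.5, 1.2, 6.5]
width: 0.013
```

Forces are low and the bar is following. I'll continue to about 63° in total.

Request:
{"api": "move_arm", "payload": {
  "targets": [
    [-1, 0, 0, 0, -6],
    [-1, 0, 0, 0, -6],
    [-1, 0, 0, 0, -6],
    [-1, 0, 0, 0, -6],
    [-1, 0, 0, 0, -6],
    [-1, 0, 0, 0, -6],
    [-1, 0, 0, 0, -7],
    [-1, 0, 0, 0, 0]
  ]
}}

```text
time: 4.9
ee_pos: [0.6259, -0.082, 0.1702]
tool_rot: [0.696, 0.12, 0.698, -0.119]
contact_force: [-5.5, 2.5, 9.2]
width: 0.0128
```

```bash
python3 -c "
from h import *
goto((.6265,-.084,.29));print(env.sense()['ft_torque'])
W=env.camera_params('wrist');im=env.camera('wrist');cv2.imwrite('pics/w2.png',im)
for b in blobs(im,(3,120,60),(20,255,255),(0,0,640,480),60):print(b[:3],plane(W,b[0],.2))
T=env.camera_params('top');im=env.camera('top')
for b in blobs(im,(3,120,60),(20,255,255),(255,185,380,270)):print('top',b[:3],plane(T,b[0],.2))
"
```

```text
t 4.9 tcp [ 0.6259 -0.082   0.1702] x [-0.002  0.002 -1.   ] z head -19.4 q7 -0.45 w 0.0128 F [-5.5  2.5  9.2]
units [-2.397 -0.03   0.019]
[0.51198621 0.851443   0.20109651]
([321.0, 235.8], 2472, [298, 208, 47, 56]) [ 0.63973757 -0.0433723   0.2       ]
```

Request:
{"api": "move_arm", "payload": {
  "targets": [
    [1, 0, 0, 0, 0],
    [1, 0, 0, 0, 0],
    [1, 0, 0, 0, 0],
    [1, 0, 0, 0, 0],
    [1, -0.5, 0, 0, 0],
    [1, -0.9, 0, 0, 0],
    [1, -0.6, 0, 0, -8.6],
    [1, 0, 0, 0, -8.6],
    [1, 0, 0, 0, -8.6],
    [1, 0, 0, 0, 0]
  ]
}}

```text
time: 6.25
ee_pos: [0.6269, -0.0839, 0.2693]
tool_rot: [0.706, -0.038, 0.706, 0.038]
contact_force: [-0.4, -0.7, 0.4]
width: 0.0854
```

```bash
python3 -c "
from h import *
goto((.561,.051,.25),7)
W=env.camera_params('wrist');im=env.camera('wrist');cv2.imwrite('pics/w3.png',im)
for b in blobs(im,(118,90,30),(150,255,255),(0,0,640,480),200):print(b[:3],plane(W,b[0],.13))
for b in blobs(im,(3,120,60),(20,255,255),(0,0,640,480),60):print(b[:3],plane(W,b[0],.2))
"
```

```text
t 6.25 tcp [ 0.6269 -0.0839  0.2693] x [ 0.  0. -1.] z head 6.2 q7 -0.03 w 0.0854 F [-0.4 -0.7  0.4]
units [ 0.386  2.824 -1.02 ]
turn -0.8
([220.3, 14.8], 1775, [190, 0, 60, 33]) [0.54878931 0.04595654 0.13      ]
([335.4, 279.0], 433, [316, 268, 41, 20]) [ 0.64215662 -0.12478435  0.13      ]
([349.8, 190.5], 734, [334, 174, 33, 33]) [ 0.63825906 -0.04484279  0.2       ]
```

View pics/w3.png

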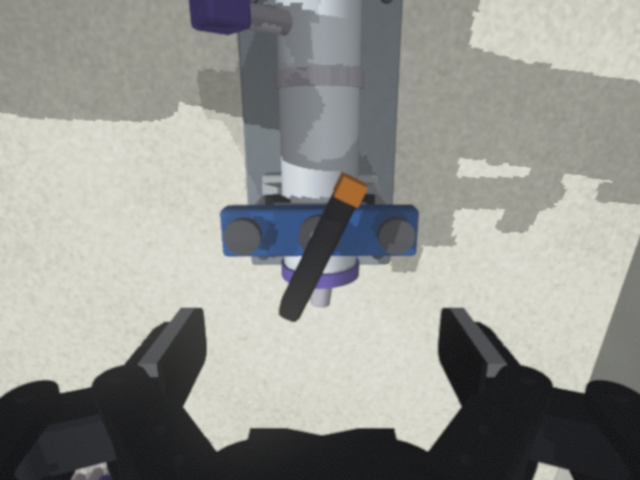

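The handle now points at about 71°, well clear. The cap is at top left (220,15), and the canister is centred laterally on the tool.

Request:
{"api": "move_arm", "payload": {
  "targets": [
    [1, 0, 0.7, -0.26, 0],
    [1, 0, 0.7, -0.26, 0],
    [1, 0, 0.7, -0.26, 0],
    [1, 0, 0.68, -0.25, 0],
    [1, 0, 0, 0, 0],
    [1, 0, 0, 0, 0]
  ]
}}

```text
time: 7.05
ee_pos: [0.5609, 0.0482, 0.2694]
tool_rot: [0.706, -0.038, 0.706, 0.038]
contact_force: [1.1, 0.9, -0.1]
width: 0.0857
```

```bash
python3 -c "
from h import *
goto((.561,.049,.106),6.2)
W=env.camera_params('wrist');im=env.camera('wrist');cv2.imwrite('pics/w4.png',im)
for b in blobs(im,(118,90,30),(150,255,255),(0,0,640,480),200):print(b[:3],plane(W,b[0],.13),plane(W,(b[2][0],b[0][1]),.131))
"
```

```text
t 7.05 tcp [0.5609 0.0482 0.2694] x [ 0.    -0.001 -1.   ] z head 6.2 q7 -0.26 w 0.0857 F [ 1.1  0.9 -0.1]
units [3.267e+00 2.000e-02 3.000e-03]
turn -0.0
([379.9, 169.1], 1281, [339, 160, 83, 19]) [0.59766619 0.09310758 0.13      ] [0.56897937 0.09014452 0.131     ]
([308.6, 225.9], 1110, [281, 210, 49, 33]) [0.55177254 0.0466017  0.13      ] [0.53169384 0.04470271 0.131     ]
```

View pics/w4.png

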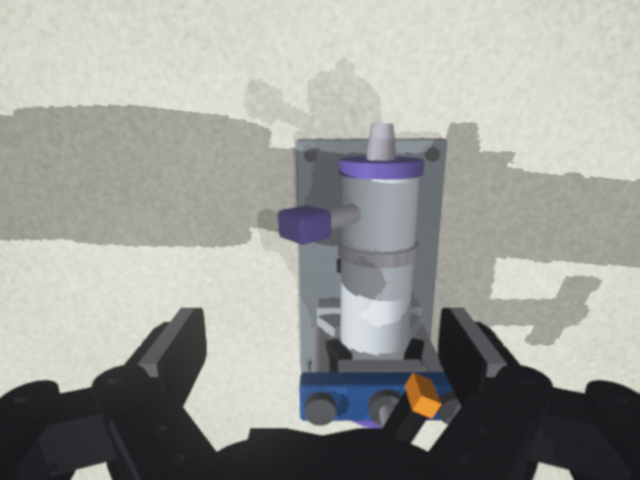

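The cap is at (308,226), inside the finger span, with its near edge at x≈0.530. Next I descend to straddle it.

Request:
{"api": "move_arm", "payload": {
  "targets": [
    [1, 0.7, 0, 0, 0],
    [1, 0.7, 0, 0, 0],
    [1, 0.7, 0, 0, 0],
    [1, 0.5, 0, 0, 0],
    [1, 0.4, 0, 0, 0],
    [1, 0.27, 0, 0, 0],
    [1, 0, 0, 0, 0]
  ]
}}

```text
time: 7.98
ee_pos: [0.5603, 0.048, 0.1049]
tool_rot: [0.705, -0.038, 0.707, 0.038]
contact_force: [-0.2, -0.0, -0.8]
width: 0.0854
```

Request:
{"api": "move_arm", "payload": {
  "targets": [
    [1, -0.04, 0, 0.15, 0],
    [1, -0.06, 0, 0.2, 0],
    [1, -0.08, 0, 0.2, 0],
    [1, -0.1, 0, 0.2, 0],
    [1, -0.1, 0, 0.2, 0],
    [1, -0.1, 0, 0.2, 0],
    [1, -0.1, 0, 0.2, 0],
    [1, -0.05, 0, 0.1, 0],
    [1, 0, 0, 0, 0]
  ]
}}

```text
time: 9.1
ee_pos: [0.6337, 0.0568, 0.1375]
tool_rot: [0.707, -0.039, 0.705, 0.039]
contact_force: [0.0, 0.3, -0.4]
width: 0.0855
```

```bash
python3 -c "
from h import *
goto((.611,.055,.141),6.2)
W=env.camera_params('wrist');im=env.camera('wrist')
for b in blobs(im,(118,90,30),(150,255,255),(0,0,640,480),200):print(b[:3],plane(W,b[0],.175))
S=env.camera_params('side');s=env.camera('side')
for b in blobs(s,(118,90,30),(150,255,255),(240,195,345,320),20):print('side',b[:3])
o=np.zeros((480,800,3),np.uint8);o[:360,:480]=cv2.resize(im,(480,360));o[:400,480:]=cv2.resize(s[200:300,250:330],None,fx=4,fy=4,interpolation=2);cv2.imwrite('pics/w5.png',o)
"
```

```text
t 9.1 tcp [0.6337 0.0568 0.1375] x [ 0.002  0.    -1.   ] z head 6.3 q7 -0.32 w 0.0855 F [ 0.   0.3 -0.4]
units [-0.07   0.013 -0.456]
turn 0.1
([271.0, 205.3], 3826, [204, 187, 137, 36]) [0.61504318 0.10672484 0.175     ]
([241.3, 345.9], 8172, [189, 300, 102, 91]) [0.60930165 0.06306599 0.175     ]
side ([280.7, 250.6], 118, [276, 245, 10, 13])
side ([278.3, 282.2], 363, [265, 272, 26, 24])
```

View pics/w5.png

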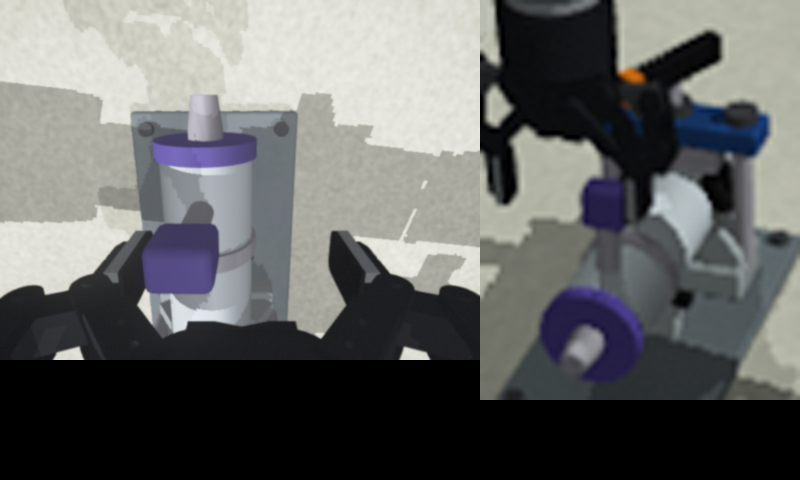

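The cap is now almost upright at (181,258) in the left panel, against the robot-side finger. Next I work out the axis position and centre the jaws for the squaring squeeze.

```bash
python3 -c "
from h import *
s=env.sense();w,x,y,z=s['tool_rot'];R=Ro.from_quat([x,y,z,w]).as_matrix();p=env.camera_params('wrist');T=p['T']
Rr=R.T@T[:3,:3];tr=R.T@(T[:3,3]-s['ee_pos'])
def cam(tcp,head):
    zz=np.array([np.cos(np.radians(head)),np.sin(np.radians(head)),0]);xx=np.array([0,0,-1.]);Q=np.array([xx,np.cross(zz,xx),zz]).T
    q=dict(p);M=np.eye(4);M[:3,:3]=Q@Rr;M[:3,3]=tcp+Q@tr;q['T']=M;return q
hd=np.array([-np.sin(np.radians(6.4)),np.cos(np.radians(6.4))])
def axis(c,l,r,row):
    # line (level axis at z=.078) midway between tangent rays: angle bisector in section plane
    n=np.array([hd[1],-hd[0],0])
    ds=[]
    for u in(l,r):
        o,d=ray(c,(u,row));d=d-np.array([*hd,0])*(d[:2]@hd);ds.append(d/np.linalg.norm(d))
    b=ds[0]+ds[1];P=o+b*(.078-o[2])/b[2]
    # slide along axis to y=.055
    k=(.055-P[1])/hd[1];return P[:2]+hd*k
for nm,c in(('w3',cam(np.array([.6269,-.0839,.2693]),6.2)),('w4',cam(np.array([.5609,.0482,.2694]),6.2))):
    im=cv2.imread(f'pics/{nm}.png');row=110 if nm=='w3' else 205
    print(nm,im[row,260:440:3].mean(1).astype(int).tolist())
print(axis(cam(np.array([.6269,-.0839,.2693]),6.2),280,359,110),axis(cam(np.array([.5609,.0482,.2694]),6.2),341,418,205),axis(p,216,337,250))
"
```

```text
w3 [92, 91, 92, 92, 90, 90, 92, 108, 114, 117, 120, 122, 123, 126, 127, 128, 129, 132, 133, 134, 134, 149, 158, 157, 155, 154, 152, 150, 148, 145, 141, 137, 128, 113, 109, 108, 106, 104, 106, 105, 106, 106, 105, 107, 107, 105, 146, 151, 152, 151, 151, 150, 152, 153, 155, 150, 152, 151, 149, 150]
w4 [163, 161, 163, 164, 162, 164, 162, 157, 157, 163, 160, 149, 121, 101, 95, 83, 84, 89, 93, 94, 93, 93, 94, 92, 94, 93, 93, 96, 103, 102, 102, 105, 128, 143, 147, 151, 153, 156, 159, 161, 163, 165, 165, 166, 166, 163, 162, 161, 158, 156, 151, 145, 132, 111, 110, 111, 112, 112, 110, 110]
[0.6102097 0.055    ] [0.60981238 0.055     ] [0.6096983 0.055    ]
```

Request:
{"api": "move_arm", "payload": {
  "targets": [
    [1, -0.07, 0, -0.24, 0],
    [1, 0, 0, -0.24, 0],
    [1, 0, 0, 0, 0],
    [-0.2, 0, 0, 0, 0],
    [-0.2, 0, 0, 0, 0],
    [-0.3, 0, 0, 0, 0],
    [-1, 0, 0, 0, 0],
    [-1, 0, 0, 0, 0],
    [-1, 0, 0, 0, 0],
    [-1, 0, 0, 0, 0]
  ],
  "newtons": 20
}}

```text
time: 10.45
ee_pos: [0.609, 0.0542, 0.1408]
tool_rot: [0.706, -0.039, 0.706, 0.039]
contact_force: [1.2, -0.2, -0.7]
width: 0.0297
```

```bash
python3 -c "
from h import *
goto((.6098,.0568,.141),6.2);print(env.sense()['ft_torque'])
"
```

```text
t 10.45 tcp [0.609  0.0542 0.1408] x [ 0.  0. -1.] z head 6.3 q7 -0.33 w 0.0297 F [ 1.2 -0.2 -0.7]
units [-0.003  0.05   0.022]
turn 0.1
[ 0.0068258  -0.19829291  0.06551909]
```

Request:
{"api": "move_arm", "payload": {
  "targets": [
    [0, 0, 0, 0, 0],
    [0.3, 0, 0, 0, 0],
    [0.3, 0, 0, 0, 0],
    [0.3, 0, 0, 0, 0],
    [0.3, -0.5, 0, 0, 0],
    [0.3, -0.9, 0, 0, 0],
    [1, -0.9, 0, 0, 0],
    [1, -0.3, 0, 0, 0],
    [1, 0, 0, 0, 0]
  ]
}}

```text
time: 11.58
ee_pos: [0.609, 0.0542, 0.2715]
tool_rot: [0.707, -0.039, 0.705, 0.039]
contact_force: [0.0, -0.2, -1.1]
width: 0.0856
```

```bash
python3 -c "
from h import *
goto((.6265,-.083,.27))
W=env.camera_params('wrist');im=env.camera('wrist');cv2.imwrite('pics/w6.png',im)
for b in blobs(im,(118,90,30),(150,255,255),(0,0,640,480),200):print(b[:3],plane(W,b[0],.175))
for b in blobs(im,(3,120,60),(20,255,255),(0,0,640,480),60):print(b[:3],plane(W,b[0],.2))
"
```

```text
t 11.57 tcp [0.609  0.0542 0.2715] x [ 0.002 -0.    -1.   ] z head 6.3 q7 -0.26 w 0.0856 F [ 0.  -0.2 -1.1]
units [ 0.03  -2.765  0.047]
([320.4, 170.0], 1226, [281, 161, 81, 18]) [0.60387688 0.09913101 0.175     ]
([321.3, 235.7], 1532, [300, 216, 44, 39]) [0.60883511 0.05859169 0.175     ]
([348.0, 395.1], 1000, [334, 373, 30, 44]) [ 0.6364284  -0.03749418  0.2       ]
```

View pics/w6.png

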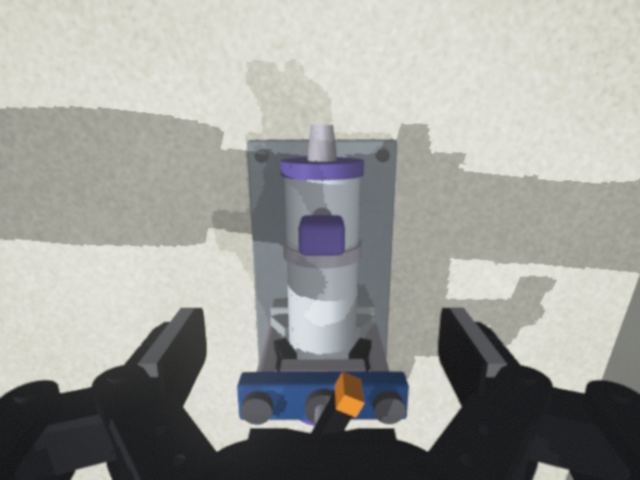

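The cap is at (321,236), right over the canister's midline at column ~322, so it stands upright. Next I go back to the handle.

Request:
{"api": "move_arm", "payload": {
  "targets": [
    [1, 0, -0.7, 0.01, 0],
    [1, 0, -0.7, 0.01, 0],
    [1, 0, -0.7, 0.01, 0],
    [1, 0, -0.665, 0.015, 0],
    [1, 0, 0, 0, 8.5],
    [1, 0, 0, 0, 8.6],
    [1, 0, 0, 0, 8.6],
    [1, 0, 0, 0, 0],
    [1, 0, 0, 0, 0]
  ]
}}

```text
time: 12.75
ee_pos: [0.6256, -0.0829, 0.2696]
tool_rot: [0.696, 0.118, 0.698, -0.118]
contact_force: [-0.6, -0.4, -0.4]
width: 0.0852
```

```bash
python3 -c "
from h import *
goto((.6265,-.083,.1702),-19.4)
W=env.camera_params('wrist');im=env.camera('wrist')
for b in blobs(im,(3,120,60),(20,255,255),(0,0,640,480),60):print(b[:3],plane(W,b[0],.2))
"
```

```text
t 12.75 tcp [ 0.6256 -0.0829  0.2696] x [-0.002  0.    -1.   ] z head -19.3 q7 -0.41 w 0.0852 F [-0.6 -0.4 -0.4]
units [1.988 0.006 0.022]
turn 0.1
([322.2, 185.5], 680, [310, 172, 26, 28]) [ 0.63931998 -0.04495588  0.2       ]
```

Request:
{"api": "move_arm", "payload": {
  "targets": [
    [1, 0.7, 0, 0.02, 0],
    [1, 0.6, 0, 0, 0],
    [1, 0.4, 0, 0, 0],
    [1, 0.29, 0, 0, 0],
    [-1, 0, 0, 0, 0],
    [-1, 0, 0, 0, 0],
    [-1, 0, 0, 0, 0],
    [-1, 0, 0, 0, 0],
    [-1, 0, 0, 0, 0],
    [-1, 0, 0, 0, 0]
  ],
  "newtons": 80
}}

```text
time: 14.05
ee_pos: [0.6256, -0.0827, 0.1723]
tool_rot: [0.696, 0.119, 0.698, -0.119]
contact_force: [-4.8, 0.6, 6.3]
width: 0.0131
```

Request:
{"api": "move_arm", "payload": {
  "targets": [
    [-1, 0, 0, 0, 6],
    [-1, 0, 0, 0, 6],
    [-1, 0, 0, 0, 6],
    [-1, 0, 0, 0, 6],
    [-1, 0, 0, 0, 6],
    [-1, 0, 0, 0, 6],
    [-1, 0, 0, 0, 6],
    [-1, 0, 0, 0, 6],
    [-1, 0, 0, 0, 6],
    [-1, 0, 0, 0, 4]
  ]
}}

```text
time: 15.3
ee_pos: [0.6266, -0.0838, 0.1723]
tool_rot: [0.552, 0.442, 0.551, -0.443]
contact_force: [-3.1, -0.9, 4.1]
width: 0.0128
```

Request:
{"api": "move_arm", "payload": {
  "targets": [
    [-1, 0, 0, 0, 2],
    [-1, 0, 0, 0, 2],
    [-1, 0, 0, 0, 2],
    [-1, 0, 0, 0, 1],
    [-1, 0, 0, 0, 0]
  ]
}}

```text
time: 15.92
ee_pos: [0.6266, -0.0839, 0.1723]
tool_rot: [0.524, 0.474, 0.524, -0.475]
contact_force: [-2.9, -1.0, 6.1]
width: 0.0129
```

```bash
python3 -c "
from h import *
goto((.6265,-.083,.27));print(env.sense()['ft_torque'],env.sense()['joint_efforts'][6])
W=env.camera_params('wrist');im=env.camera('wrist')
for b in blobs(im,(3,120,60),(20,255,255),(0,0,640,480),60):print(b[:3],plane(W,b[0],.2))
"
```

```text
t 15.93 tcp [ 0.6266 -0.0839  0.1723] x [-0.    -0.001 -1.   ] z head -84.3 q7 -1.35 w 0.0129 F [-2.9 -1.   6.1]
units [-1.955e+00 -1.000e-03 -1.600e-02]
[-0.15550495  0.68539274  0.60500727] -0.655463095754385
([320.1, 232.0], 2549, [297, 204, 48, 56]) [ 0.66819843 -0.07907154  0.2       ]
```

Request:
{"api": "move_arm", "payload": {
  "targets": [
    [-1, 0, 0, 0, 2],
    [-1, 0, 0, 0, 2],
    [-1, 0, 0, 0, 0],
    [-1, 0, 0, 0, 0]
  ]
}}

```text
time: 16.48
ee_pos: [0.6266, -0.084, 0.1723]
tool_rot: [0.51, 0.49, 0.509, -0.492]
contact_force: [-3.7, -3.1, 6.1]
width: 0.0128
```

```bash
python3 -c "
from h import *
goto((.6265,-.083,.27));print(env.sense()['ft_torque'],env.sense()['joint_efforts'][6])
W=env.camera_params('wrist');im=env.camera('wrist')
for b in blobs(im,(3,120,60),(20,255,255),(0,0,640,480),60):print(b[:3],plane(W,b[0],.2))
"
```

```text
t 16.48 tcp [ 0.6266 -0.084   0.1723] x [-0.001 -0.003 -1.   ] z head -87.9 q7 -1.4 w 0.0128 F [-3.7 -3.1  6.1]
units [-1.953 -0.003 -0.014]
[-0.38743614  0.73793183  2.50062828] -2.5184880942106247
([312.1, 232.3], 2531, [288, 203, 49, 58]) [ 0.66822619 -0.07922249  0.2       ]
```

The moment rose to 2.5 N m and the orange end stopped moving, so the handle is at its hard stop. I relieve the twist, open and retreat.

Request:
{"api": "move_arm", "payload": {
  "targets": [
    [-1, 0, 0, 0, -2.5],
    [0, 0, 0, 0, 0],
    [1, 0, 0, 0, 0],
    [1, 0, 0, 0, 0],
    [1, 0, 0, 0, 0],
    [1, 0, 0, 0, 0],
    [1, -0.5, 0, 0, 0],
    [1, -0.9, 0, 0, 0],
    [1, -0.9, 0, 0, 0],
    [1, -0.1, 0, 0, 0],
    [1, 0, 0, 0, 0],
    [1, 0, 0, 0, 0]
  ]
}}

```text
time: 18.02
ee_pos: [0.6261, -0.0832, 0.2897]
tool_rot: [0.517, 0.481, 0.518, -0.483]
contact_force: [0.3, -0.7, -1.7]
width: 0.085
```

```bash
python3 -c "
from h import *
goto((.6265,-.083,.29))
W=env.camera_params('wrist');im=env.camera('wrist')
for b in blobs(im,(118,90,30),(150,255,255),(0,0,640,480),200):print(b[:3],plane(W,b[0],.175))
for b in blobs(im,(3,120,60),(20,255,255),(0,0,640,480),60):
  P=plane(W,b[0],.2);print(b[:3],P,np.degrees(np.arctan2(P[1]+.084,P[0]-.6268)))
s=env.camera('side')
o=np.zeros((480,800,3),np.uint8);o[:360,:480]=cv2.resize(im,(480,360));o[:480,480:]=cv2.resize(s[195:315,250:330],None,fx=4,fy=4,interpolation=2);cv2.imwrite('pics/w7.png',o)
"
```

```text
t 18.02 tcp [ 0.6261 -0.0832  0.2897] x [-0.003  0.    -1.   ] z head -85.9 q7 -1.38 w 0.085 F [ 0.3 -0.7 -1.7]
units [-0.007  0.008 -0.003]
([384.5, 205.0], 864, [376, 168, 16, 74]) [ 0.64933556 -0.12281771  0.175     ]
([119.0, 227.2], 1739, [104, 177, 42, 84]) [0.6217103 0.052702  0.175    ]
([320.5, 179.5], 606, [309, 167, 24, 26]) [ 0.66670524 -0.0793724   0.2       ] 6.614739013066048
```

View pics/w7.png

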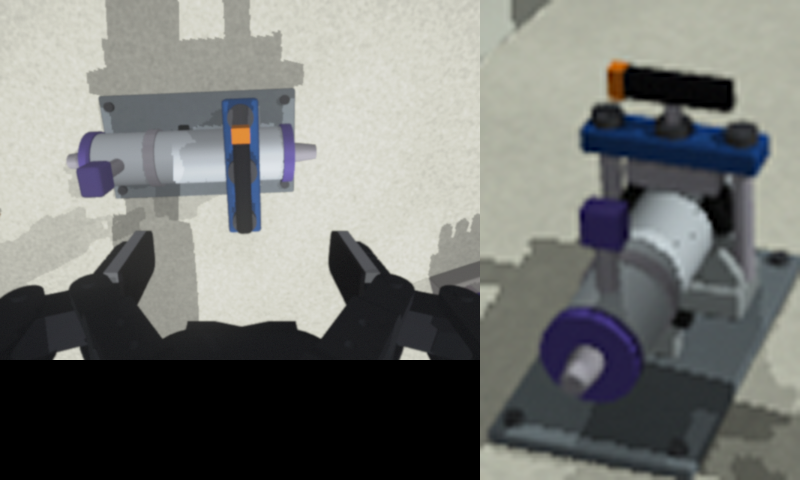

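The handle bar is back along the crossbar (heading 6.6°, against 7.5° at the start), and the cap stands upright in the side panel at (605,224). I'll triangulate once as a check, then hand in.

```bash
python3 -c "
from h import *
W=env.camera_params('wrist');S=env.camera_params('side');T=env.camera_params('top')
s=env.camera('side')
b=[b for b in blobs(s,(118,90,30),(150,255,255),(240,195,345,320),20)];print([x[:3] for x in b])
c=min(b,key=lambda q:q[0][1])[0]
P=tri(W,(126.7,240),S,c);print(P)
x=(P[0]-.6102)*.994+(P[1]-.055)*.11;print('lean',np.arctan2(x,P[2]-.078))
print(env.job_done())
"
```

```text
[([280.8, 250.5], 136, [275, 245, 12, 13]), ([278.1, 282.3], 353, [265, 272, 26, 24])]
[0.60720587 0.05477261 0.16040229]
lean -0.036405011550536104
the job is handed in; nothing more can be done
None
```

The vent cap now stands upright, the clamp handle is screwed fully home, and the job is handed in at about 18 s of the 67 s allowed. No verdict was reported.

- **Backing off:** I gripped the handle and turned it about 64° (1.1 rad) counter-clockwise. The wrist camera confirmed the new angle.
- **Turning the canister:** I pushed the vent cap over with one finger and then closed the jaws gently on its flat sides to square it upright. The jaws read 29.7 mm on the 30 mm cap, with about 1 N of side force.
- **Re-clamping:** I turned the handle clockwise until the moment rose to 2.5 N m and the orange end stopped moving. I then eased the twist, opened the gripper and backed away.

**Last checks:**
- **Handle:** it points at 6.6°, against 7.5° at the start and about 6.5° for the crossbar.
- **Vent:** the lean came out at about -0.04 rad, within the 0.1 rad limit. Part of that is picture error, because one cap position was read by eye.
- **Gripper:** it is open and well above everything, touching nothing.
- **Bystanders:** I did not measure the rack, capped tubes or reagent bottle again, but the arm never went down near them.

No check failed or disagreed beyond these small differences.

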